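# Open the label printer by its two cover release keys

## Task

The label roll in the little printer on the studio bench needs changing. Press its two cover release keys down together, one fingertip on each, and keep both held down while the sprung cover swings up until it stands open at its stop; then let go. Let the spring raise the cover: do not touch or lift the cover yourself, and leave the other things on the bench where they are.

Things in the scene. Friction and masses are not known exactly. Their poses are not given: they have to be found in the camera images.
- printer: desktop label printer, grey base, white cover; 215 deep (x) x 124 wide (y) x 142 mm high shut; fixed. Origin: centre of its underside. Front is -x (x from -0.110 to 0.105), y to the left of someone standing at its front, z up. A low front deck (x -0.110 to -0.045, top at z 0.088) carries the two keys; the cover stands behind it, hinged at the back
- key_left_top (a point): centre of the top face of the left release key (printer frame -0.084, 0.036, 0.098 when up; moves with the key). A white pad 24 (x) x 26 mm (y), 10 mm proud of the deck, 72 mm from the right one centre to centre
- key_right_top (a point): the same point on the right release key (printer frame -0.084, -0.036, 0.098 when up)
- key_left: the left key: pad and latch hook in one lever, origin on its pivot (printer frame -0.054, 0.036, 0.070), 30 mm behind the pad's centre. So the pad tilts forward as it goes down, about 6 mm at its centre. The hook rises through the deck 24 mm or more behind the pad's centre, to z 0.102, over a lug on the cover
- key_right: the right key, the same about its pivot (printer frame -0.054, -0.036, 0.070)
- key_left_press (a joint): tilt of the left key, rad: 0 up, 0.2 fully down (stop); springs back up. About 1 N starts it, 3 to 6 N takes it fully down. Its hook lets go of the cover beyond about 0.11
- key_right_press (a joint): the same for the right key. The cover is freed only while both keys are down
- cover: the white cover, 145 mm long, 124 mm wide, 50 mm high, with a clear window. Origin on the hinge line at the back (printer frame 0.100, 0, 0.092); frame parallel to the printer's when shut. Opening, its front edge rises and goes back, away from the keys
- cover_angle (a joint): angle of the cover, rad: 0 shut and latched, 0.85 open at its stop. When both keys are down its damped spring raises it to the stop in about 2.5 to 4 s, and it stays there
- tape_mid (a point): centre of a roll of blue masking tape lying flat, 104 mm across, 36 mm high (bystander)
- spare_roll_mid (a point): centre of a spare roll of labels standing on end, 68 mm across, 50 mm high (bystander)
- tub_mid (a point): centre of a small lidded paint tub, 86 mm across the lid, 62 mm high (bystander)

How it is judged:
By the outcome, as a careful person would: the job done as asked, in the order asked, and still so for the second after the job is handed in, with the robot touching nothing.
It also fails if it takes over 32 s, if anything falls off the work surface, if the arm or the gripper's body presses on something with over 40 N, if the wrist force passes 120 N, or if a joint passes its speed limit or range.

## Robot

A 6-joint arm with a two-finger parallel gripper is mounted at the origin on the work surface. World frame = base frame: x ahead of the robot, y to its left, z up, the work surface at z = 0. Lengths are in m, angles in rad, forces in N, time in s.
With the tool pointing down it reaches from about 0.35 to 0.8 m from the base axis. Payload 7.3 kg.
Tool frame: the origin (TCP) lies midway between the tips of the shut fingers; the grasp point (between the pads) lies 19 mm behind it; z points along the fingers, y is the direction in which the jaws open and shut (so a half turn about z gives the same grasp; the last joint's range is limited). The gripper opens to 85 mm and grips with 20 to 120 N. Pads are 22 mm wide; open, the fingers measure 114 mm over their backs; the gripper's body (76 mm by 85 mm) begins 54 mm behind the grasp point. The pads swing forward as they close: fully open they stand 13 mm farther back than shut.
Start: joints at [1.067, 0.342, 1.524, -0, 1.275, -0.146], TCP at [0.184, 0.492, 0.231] pointing down, gripper open.
Joint ranges: [-2.53, 2.53], [-0.77, 2.02], [0.04, 2.7], [-1, 4.14], [0.28, 2.66], [-3.11, 3.11]. Speed limits (rad/s): [2.57, 2.57, 3.14, 3.14, 3.14, 3.14].

## Interface

Orientations are given as a rotation vector (axis times angle).
In Python, from bench import ctrl, optics gives the robot as it stands. The module is installed in compiled form; this text tells all that it offers.
- The arm moves only by the tool carry_out, never from a script. Its argument "increments" is a list that holds one entry, the list of rows, each a list of 6 numbers: the shift along the tool's x, y, z in mm, then the turn, a rotation vector about the tool's x, y, z in degrees. In form: [[[tx, ty, tz, rx, ry, rz], ...]]. A call has 1 to 5 rows; each row shifts and turns the commanded pose from where the row before left it, along the tool's axes as they then stand; what a row does not reach is not made up. A row lasts 1/8 s, in which the tool goes at most 62.5 mm and 10.7 degrees, less where a joint would pass 70% of its speed; a pose out of reach is approached as far as the arm can. A call with a gripper value outside its range is refused whole. "claw" is the closure, from 0 (fully open) to 1 (shut), set as the call begins (left out, the last holds). The fingers move at their own pace and stop on an object; "force" is the grip in N (left out, the last holds). Time passes only in rows, so rows that do not move let the fingers close. It gives the time, the measured TCP pose, the force and the opening at its end, in the units of the state.
- ctrl.get_state(): the state, without advancing time (a new reading comes with each control period).
- optics.get_image(name): name is "scene" or "top"; returns a dict with "image" (420x560x3 uint8, red, green, blue), "fov_y" (degrees; the focal length in pixels is half the picture's height over the tangent of half this angle, whatever the lens; pixels are square), "cx", "cy" (the principal point, pixels), "distortion" ([k1, k2, p1, p2, k3] as OpenCV has them; the pictures are not rectified), "eye" and "orientation" of the camera in the world. Camera axes: x right, y up, looking along -z (the intrinsics and any distortion apply to the point x, -y, -z); pixel columns grow to the right and rows downward; lengths in m; the calibration is good to about 2 mm. A picture is of the moment at which its call begins. There is no depth.
- ctrl.sign_off(): hands the job in, once; it reports no verdict.
The state is a dict: "time": time; "joint_pos": joint angles; "qvel": joint speeds; "effort": joint torques, N m; "tool_pos": TCP position; "ee_rot": TCP orientation; "wrist_force": force on the tool from outside, world axes, zero at the start; "torque": the same for the moment, N m; "width": finger opening in m.
Only numpy, scipy, OpenCV 4.12 (cv2) and the standard library are available. Lean on these libraries where they do the work, as an engineer would, in place of code of your own. Each camera call takes 0.05 s, during which the arm holds its last target.

## Working session

There is one attempt and no reset: what is moved stays moved. The work goes in short steps, Python scripts to look and compute and a tool call to move; the robot and the scene stay as the last step left them, time stands still between calls to the robot, and variables do not carry over. Pictures are saved under pics/ and viewed, and the job is handed in when it is done.

Besides the shell and the picture viewer there is one more tool, called as name(argument=value, ...) on one line, values as JSON. carry_out: Moves the arm, as the interface text tells. Its arguments: {"type":"object","properties":{"increments":{"type":"array"},"claw":{"type":"number"},"force":{"type":"number"}},"required":["increments"]}

```bash
mkdir -p pics
cat > h.py <<'E'
import numpy as np, cv2
from scipy.spatial.transform import Rotation as R
from bench import ctrl, optics
def cam(n):
    d=optics.get_image(n); im=d["image"]; h,w=im.shape[:2]
    f=h/2/np.tan(np.radians(d["fov_y"])/2)
    K=np.array([[f,0,d["cx"]],[0,f,d["cy"]],[0,0,1]]); D=np.array(d["distortion"],float)
    o=np.array(d["orientation"],float)
    Rm=R.from_rotvec(o).as_matrix() if o.shape==(3,) else (o if o.shape==(3,3) else None)
    return dict(im=im,K=K,D=D,R=Rm,e=np.array(d["eye"],float),o=o)
def ray(c,uv):
    p=cv2.undistortPoints(np.array(uv,float).reshape(-1,1,2),c["K"],c["D"]).reshape(-1,2)
    v=np.c_[p[:,0],-p[:,1],-np.ones(len(p))]@c["R"].T
    return v/np.linalg.norm(v,axis=1)[:,None]
def onz(c,uv,z):
    v=ray(c,uv); return c["e"]+v*((z-c["e"][2])/v[:,2])[:,None]
def proj(c,P):
    q=(np.atleast_2d(P)-c["e"])@c["R"]; q=q*[1,-1,-1]
    return cv2.projectPoints(q.reshape(-1,1,3),np.zeros(3),np.zeros(3),c["K"],c["D"])[0].reshape(-1,2)
def save(c,n,im=None): cv2.imwrite("pics/"+n,cv2.cvtColor(c["im"] if im is None else im,cv2.COLOR_RGB2BGR))
E
python3 - <<'E'
from h import *
print(ctrl.get_state())
for n in("scene","top"):
    c=cam(n); save(c,n+"0.png"); print(n,c["o"],c["e"],c["K"],c["D"])
E
```

```text
{'time': 0.0, 'joint_pos': array([ 1.06698902e+00,  3.42733095e-01,  1.52502099e+00, -3.38543171e-06,
        1.27537243e+00, -1.45971046e-01]), 'qvel': array([-1.36451700e-03, -5.65369015e-04,  5.32705499e-04,  6.88709460e-05,
        1.01976053e-03, -1.94882558e-03]), 'effort': array([-1.40003987e-03, -4.33666241e+01, -2.46010208e+01, -3.08464569e-04,
        7.59998424e-03,  9.45421448e-06]), 'tool_pos': array([0.18365385, 0.49140856, 0.23061918]), 'ee_rot': array([-5.59005513e-01, -3.09096347e+00,  2.28460826e-03]), 'wrist_force': array([ 0.43679721, -0.34426628, -0.38615457]), 'torque': array([ 0.06395081,  0.02885084, -0.04119379]), 'width': 0.08566079832041096}
scene [0.34953871 0.84182368 2.21142941] [1.02115473 0.45366643 0.73344303] [[462.51184329   0.         271.75552144]
 [  0.         462.51184329 208.1546972 ]
 [  0.           0.           1.        ]] [0.00370555 0.         0.         0.         0.        ]
top [ 0.07138557 -0.08672336 -1.56726679] [0.54232454 0.03957342 0.78683881] [[429.52433322   0.         274.07092516]
 [  0.         429.52433322 207.93069222]
 [  0.           0.           1.        ]] [-0.01716256  0.          0.          0.          0.        ]
```

View pics/scene0.png

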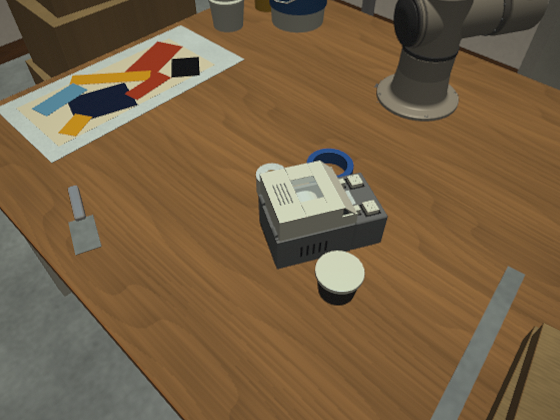

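View pics/top0.png

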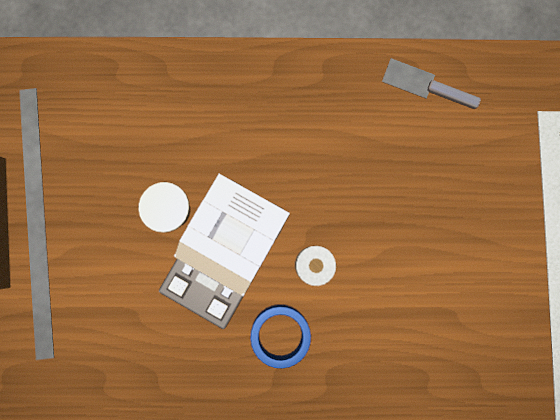

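The scene view shows the printer at about (320,210), with its keys at (355,181) and (371,207). The top view shows the keys at about (178,286) and (218,309), the tub at (164,207), the tape at (281,337) and the spare roll at (316,266). Next I'll measure the pads.

Run:
```python
from h import *
def blobs(c,box,thr,amin,amax):
    x0,y0,x1,y1=box; m=(c["im"].min(2)>thr).astype(np.uint8); k=np.zeros_like(m); k[y0:y1,x0:x1]=m[y0:y1,x0:x1]
    out=[]
    for q in cv2.findContours(k,cv2.RETR_EXTERNAL,cv2.CHAIN_APPROX_NONE)[0]:
        a=cv2.contourArea(q)
        if amin<a<amax:
            r=cv2.minAreaRect(q); out.append((np.round(r[0],1),np.round(r[1],1),round(r[2],1),a))
    return out
t=cam("top"); s=cam("scene")
for thr in(150,180,200,225):
    print(thr,[*blobs(t,(160,255,245,330),thr,80,900)])
    print("  s",[*blobs(s,(335,165,395,225),thr,20,900)])
z=cv2.resize(t["im"][160:380,130:350],None,fx=2.7,fy=2.7,interpolation=cv2.INTER_CUBIC); save(t,"t1.png",z)
z=cv2.resize(s["im"][140:310,240:400],None,fx=3.5,fy=3.5,interpolation=cv2.INTER_CUBIC); save(t,"s1.png",z)
```

```text
150 [(array([216.9, 308.3]), array([16. , 14.8]), 29.7, 213.5), (array([177.6, 285.6]), array([15.6, 14.9]), 29.7, 208.5)]
  s [(array([370.5, 205.6]), array([10.2, 13.6]), 77.5, 99.0), (array([349.7, 196.9]), array([14.9,  4. ]), 60.3, 44.5), (array([340., 198.]), array([10., 22.]), 0.0, 106.0), (array([354.6, 179.3]), array([ 9. , 12.4]), 78.7, 83.0)]
180 [(array([216.8, 308.4]), array([15.5, 14.5]), 29.7, 201.0), (array([177.6, 285.7]), array([15.4, 14.3]), 29.7, 196.5), (array([206.9, 280.7]), array([22.8, 10.7]), 29.7, 193.5), (array([224. , 266.5]), array([23., 40.]), 90.0, 463.5)]
  s [(array([370.3, 205.3]), array([ 9. , 11.6]), 76.0, 62.0), (array([349.9, 196.8]), array([13.9,  2.5]), 60.3, 22.5), (array([339.5, 199. ]), array([ 9., 18.]), 0.0, 79.5), (array([354.4, 178.7]), array([ 8.5, 11.1]), 71.6, 55.5)]
200 [(array([216.9, 308.4]), array([15.3, 14.1]), 29.7, 192.5), (array([177.6, 285.6]), array([15. , 14.1]), 29.7, 189.5), (array([206.8, 281.3]), array([22.2,  9.2]), 29.7, 175.5), (array([224. , 266.5]), array([23., 40.]), 90.0, 451.5)]
  s []
225 [(array([216.8, 308.3]), array([14.9, 13.8]), 29.7, 183.0), (array([177.6, 285.6]), array([14.5, 13.6]), 29.7, 176.5), (array([224.5, 266. ]), array([22., 39.]), 90.0, 428.5)]
  s []
```

View pics/t1.png

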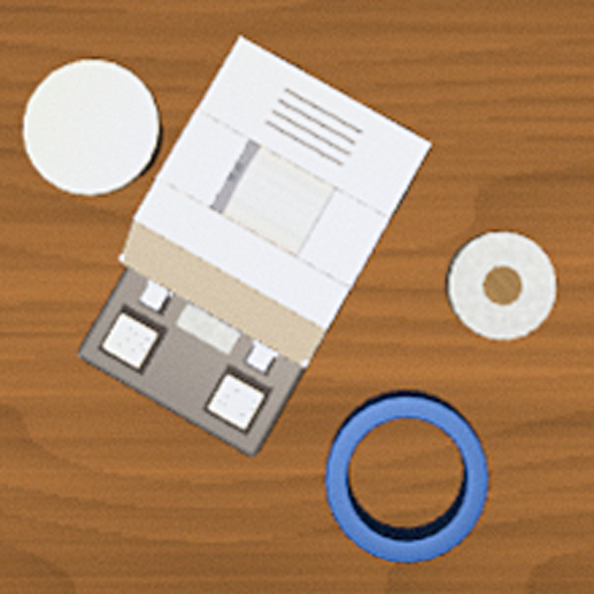

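View pics/s1.png

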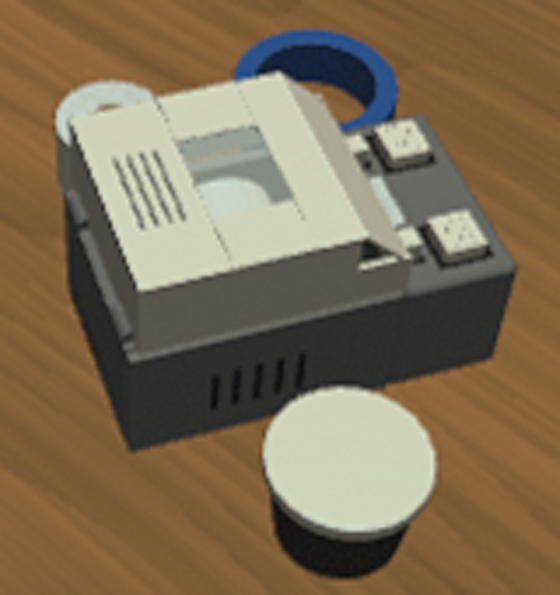

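```bash
cat >> h.py <<'E'
def report():
    s=ctrl.get_state(); T=R.from_rotvec(s["ee_rot"])
    return s,T
E
python3 - <<'E'
from h import *
t=cam("top"); s=cam("scene")
L,Rr=onz(t,[[177.6,285.6],[216.9,308.3]],.098)
print("top L,R",L,Rr,np.linalg.norm(L-Rr))
Ls,Rs=onz(s,[[370.5,205.6],[354.6,179.6]],.098); print("scene",Ls,Rs)
y=(L-Rr)/np.linalg.norm(L-Rr); x=np.array([y[1],-y[0],0]); 
print("printer x,y",x,y,"yaw",np.degrees(np.arctan2(x[1],x[0])))
m=(L+Rr)/2; print("mid",m)
a=np.radians(12)
z=np.array([*(x[:2]*np.sin(a)),-np.cos(a)])
st,T=report(); print("tool axes now\n",T.as_matrix().round(3), st["tool_pos"],st["width"])
for sg in(1,-1):
    ty=sg*y; tx=np.cross(ty,z); G=R.from_matrix(np.c_[tx,ty,z])
    d=(T.inv()*G).as_rotvec(degrees=True); print(sg,d,np.linalg.norm(d))
tp=onz(t,[[281,337],[316,266],[164,207]],.05);print(tp)
E
```

```text
top L,R [0.48805343 0.18530555 0.098     ] [0.45284447 0.12267362 0.098     ] 0.07185005436809569
scene [0.48871678 0.18679355 0.098     ] [0.45471156 0.12444263 0.098     ]
printer x,y [ 0.8717034  -0.49003386  0.        ] [0.49003386 0.8717034  0.        ] yaw -29.342807198397402
mid [0.47044895 0.15398958 0.098     ]
tool axes now
 [[-0.937  0.35  -0.   ]
 [ 0.35   0.937 -0.   ]
 [ 0.    -0.    -1.   ]] [0.18378386 0.49165932 0.2310821 ] 0.08560458417757964
1 [  0.89836164 -11.97770172   8.81432382] 14.898479672947744
-1 [  17.89725483    1.34234493 -170.25850474] 171.20184594637814
[[ 0.39935136  0.02047048  0.05      ]
 [ 0.51753941 -0.03915691  0.05      ]
 [ 0.61790326  0.22200861  0.05      ]]
```

carry_out(increments=[[[0,0,0,0.45,-6,4.4],[0,0,0,0.45,-6,4.4],[0,0,0,0,0,0]]], claw=0.33)

```text
time: 0.68
tool_pos: [0.1826, 0.4923, 0.2309]
ee_rot: [0.739, 2.844, -0.078]
wrist_force: [-1.6, -0.3, -0.3]
width: 0.0575
```

```bash
cat >> h.py <<'E'
M=np.array([.4710,.1547,.098]); PX=np.array([.8717,-.490,0]); PY=np.array([.490,.8717,0])
def goal(fwd,z,up_along=0,lat=0):
    # TCP target: fwd mm towards front of pads' mid, at world z
    s,T=report(); g=M-PX*fwd/1e3+PY*lat/1e3; g[2]=z
    a=np.radians(12); zz=np.array([*(PX[:2]*np.sin(a)),-np.cos(a)])
    G=R.from_matrix(np.c_[np.cross(PY,zz),PY,zz])
    print("t",round(s["time"],2),"pos",s["tool_pos"].round(4),"w",round(s["width"],4),"F",s["wrist_force"].round(1),"tq",s["torque"].round(2))
    print("shift mm (tool)",(T.inv().apply(g-s["tool_pos"])*1e3).round(1),"turn",(T.inv()*G).as_rotvec(degrees=True).round(2))
    p=s["tool_pos"]-M; print("now fwd",-(p@PX)*1e3,"lat",p@PY*1e3,"j",s["joint_pos"].round(2))
E
python3 -c "
from h import *
goal(5,.20)"
```

```text
t 0.68 pos [0.1826 0.4923 0.2309] w 0.0575 F [-1.6 -0.3 -0.3] tq [0.06 0.08 0.01]
shift mm (tool) [-395.9 -154.4  115.7] turn [ 0.02 -0.01  0.21]
now fwd 416.85172763862823 lat 152.9392232396486 j [ 1.19  0.37  1.5  -0.21  1.3   0.19]
```

carry_out(increments=[[[-40,-15,12,0,0,0.2],[-40,-15,12,0,0,0],[-40,-15,12,0,0,0],[-40,-16,11,0,0,0],[-40,-16,11,0,0,0]]])

```text
time: 1.3
tool_pos: [0.3277, 0.3211, 0.2163]
ee_rot: [0.747, 2.842, -0.075]
wrist_force: [0.8, 0.4, 0.1]
width: 0.0573
```

carry_out(increments=[[[-40,-16,11,0,0,0],[-40,-16,11,0,0,0],[-40,-16,11,0,0,0],[-40,-15,11,0,0,0],[-36,-14,11,0,0,0]]])

```text
time: 1.92
tool_pos: [0.4667, 0.1536, 0.2033]
ee_rot: [0.748, 2.841, -0.075]
wrist_force: [-0.3, 1.3, -0.0]
width: 0.0574
```

carry_out(increments=[[[0,0,0,0,0,0]]])

```text
time: 2.05
tool_pos: [0.4668, 0.1531, 0.203]
ee_rot: [0.754, 2.84, -0.076]
wrist_force: [-0.7, 0.8, 0.3]
width: 0.0572
```

```bash
python3 -c "
from h import *
goal(2,.125)
t=cam('top'); s=cam('scene')
save(t,'t2.png',cv2.resize(t['im'][180:390,90:370],None,fx=2.7,fy=2.7)); save(t,'s2.png',cv2.resize(s['im'][60:310,220:520],None,fx=2.4,fy=2.4))"
```

```text
t 2.05 pos [0.4668 0.1531 0.203 ] w 0.0572 F [-0.7  0.8  0.3] tq [ 0.04  0.09 -0.04]
shift mm (tool) [15.4  3.3 76.5] turn [ 0.04 -0.02 -0.38]
now fwd 2.8182184109521398 lat -3.470798363428052 j [ 0.25  0.24  1.77 -0.17  0.98 -0.71]
```

View pics/t2.png

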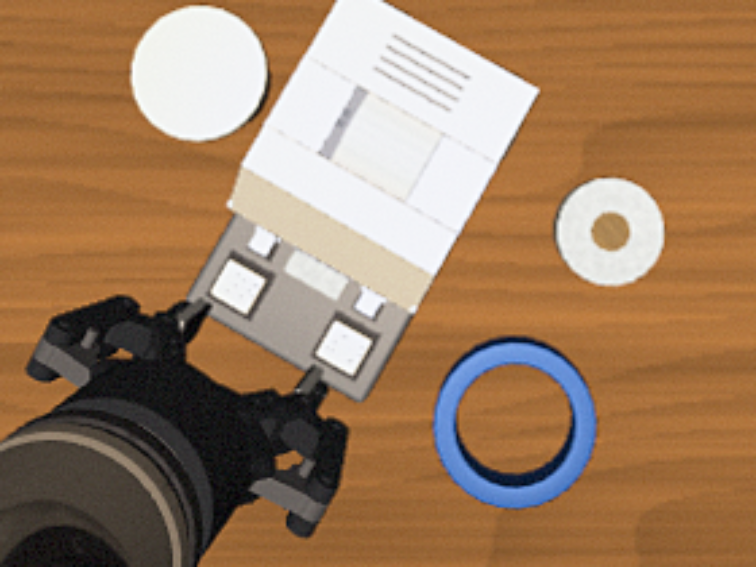

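View pics/s2.png

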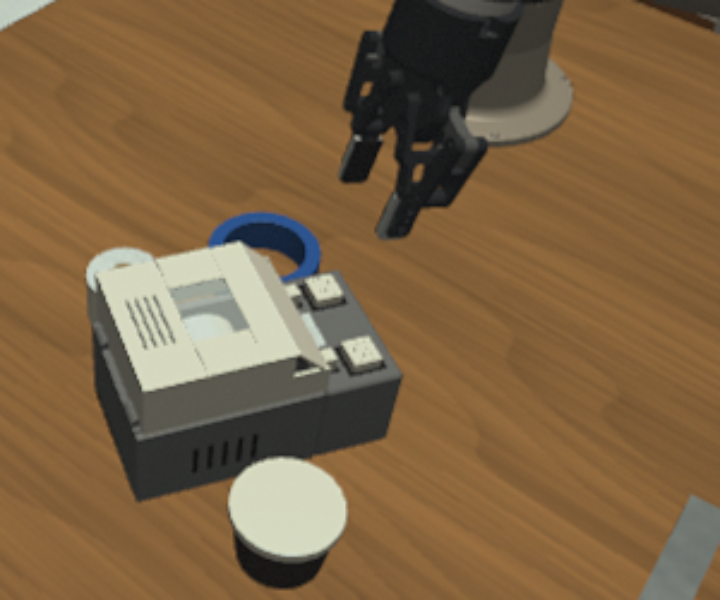

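The fingertips, at about crop (200,305) and (318,375) in the top view, are above the keys, and the tool leans back away from the cover. I'll lower to just above the pads.

carry_out(increments=[[[4,1,20,0,0,-0.2],[4,1,20,0,0,-0.2],[4,1,20,0,0,0],[3,0,16,0,0,0],[0,0,0,0,0,0]]])

```text
time: 2.78
tool_pos: [0.4667, 0.1582, 0.1249]
ee_rot: [0.737, 2.846, -0.079]
wrist_force: [0.2, 0.4, 0.2]
width: 0.057
```

```bash
python3 -c "
from h import *
goal(1,.105)
t=cam('top'); s=cam('scene')
st,T=report()
for c,n,b in((t,'t3.png',(140,240,290,340)),(s,'s3.png',(300,120,420,240))):
    x0,y0,x1,y1=b; k=5
    im=cv2.resize(c['im'][y0:y1,x0:x1],None,fx=k,fy=k)
    for sy in(-1,1):
        off=st['width']/2*1e3
        for dy in (off,off+14.5):
          for dx in(-11,11):
            p=st['tool_pos']+T.apply([dx/1e3,sy*dy/1e3,-.005]); q=(proj(c,p)[0]-[x0,y0]+.5)*k; cv2.circle(im,(int(q[0]),int(q[1])),3,(255,0,0),-1)
    save(c,n,im)"
```

```text
t 2.77 pos [0.4667 0.1582 0.1249] w 0.057 F [0.2 0.4 0.2] tq [ 0.01  0.07 -0.  ]
shift mm (tool) [-0.3 -1.  20.3] turn [-0.02 -0.1   0.33]
now fwd 5.453978293847649 lat 0.9817916538362814 j [ 0.26  0.35  1.88 -0.21  0.78 -0.66]
```

View pics/t3.png

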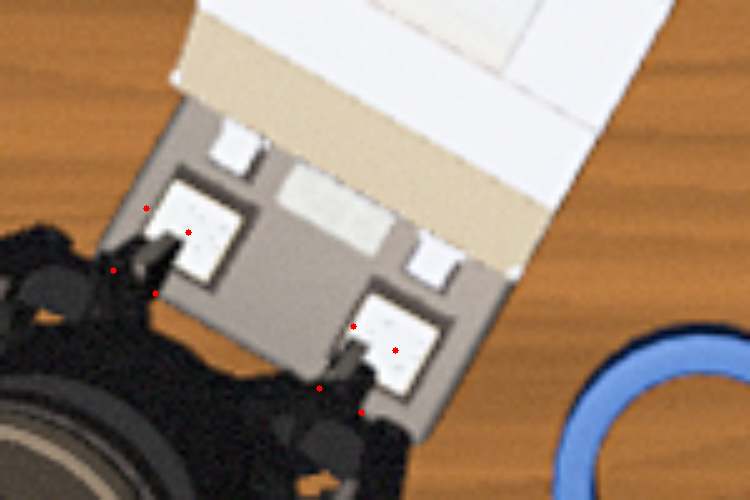

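View pics/s3.png

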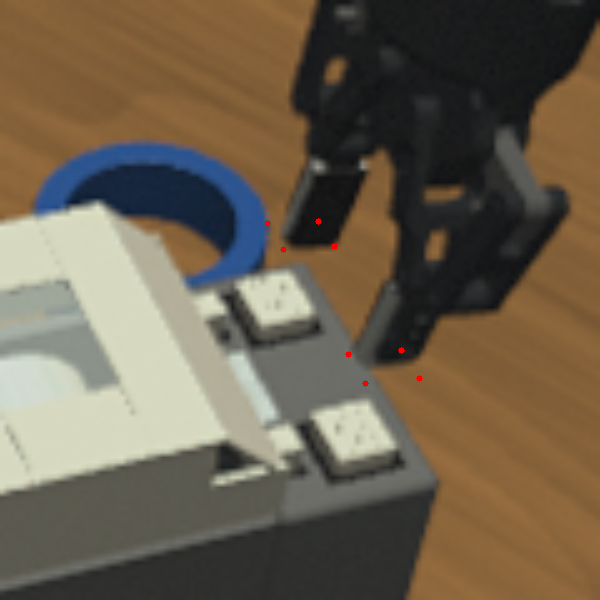

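carry_out(increments=[[[0,-0.5,7,0,0,0.3],[0,-0.5,7,0,0,0],[0,0,5,0,0,0],[0,0,0,0,0,0]]], claw=0.28)

```text
time: 3.38
tool_pos: [0.4709, 0.1545, 0.1065]
ee_rot: [0.747, 2.842, -0.078]
wrist_force: [0.4, -0.3, 0.4]
width: 0.0618
```

```bash
cat >> h.py <<'E'
def look(i):
    t=cam('top'); s=cam('scene')
    a=cv2.resize(t['im'][230:340,140:260],(390,357),interpolation=cv2.INTER_CUBIC); b=cv2.resize(s['im'][110:240,260:400],(390,357),interpolation=cv2.INTER_CUBIC)
    save(t,f'c{i}.png',np.hstack([a,b]))
E
python3 -c "
from h import *
goal(1,.1)
look(4)"
```

```text
t 3.38 pos [0.4709 0.1545 0.1065] w 0.0618 F [ 0.4 -0.3  0.4] tq [ 0.03  0.07 -0.04]
shift mm (tool) [2.3 0.2 6.2] turn [-0.01 -0.02 -0.1 ]
now fwd 0.02445060567340896 lat -0.22528722825332265 j [ 0.25  0.38  1.89 -0.22  0.73 -0.65]
```

View pics/c4.png

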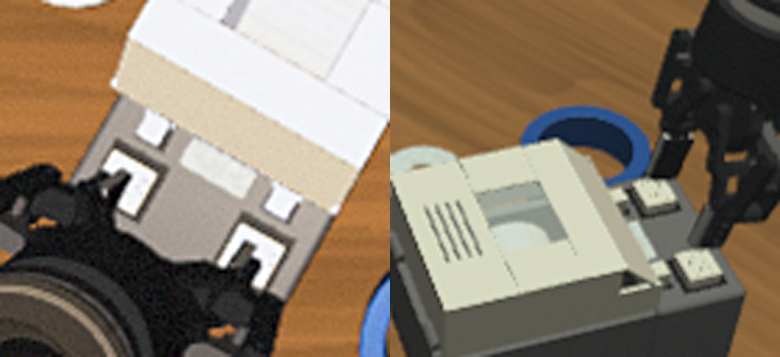

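carry_out(increments=[[[1,-0.5,4,0,0,0],[1,-0.5,3,0,0,0],[0,0,0,0,0,0]]])

```text
time: 3.85
tool_pos: [0.4698, 0.154, 0.0995]
ee_rot: [0.746, 2.842, -0.078]
wrist_force: [0.6, 0.2, 0.4]
width: 0.0616
```

```bash
python3 -c "
from h import *
goal(1,.095)
look(5)"
```

```text
t 3.85 pos [0.4698 0.154  0.0995] w 0.0616 F [0.6 0.2 0.4] tq [0.09 0.04 0.04]
shift mm (tool) [1.3 1.2 4.3] turn [ 0.01 -0.01 -0.09]
now fwd 0.6648986692704556 lat -1.1757523707925384 j [ 0.25  0.39  1.9  -0.22  0.71 -0.65]
```

View pics/c5.png

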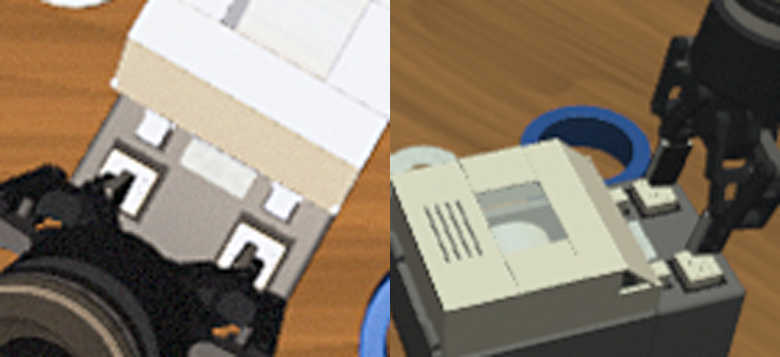

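Both tips are over their pads and about to touch. I'll continue down.

carry_out(increments=[[[1,0,4,0,0,0],[0,0,0,0,0,0]]])

```text
time: 4.2
tool_pos: [0.4698, 0.1541, 0.0953]
ee_rot: [0.746, 2.842, -0.078]
wrist_force: [0.6, 0.3, -0.5]
width: 0.0617
```

carry_out(increments=[[[1,0,2,0,0,0],[0,0,0,0,0,0]]])

```text
time: 4.45
tool_pos: [0.4694, 0.1545, 0.0935]
ee_rot: [0.746, 2.841, -0.077]
wrist_force: [-0.9, 0.1, 1.5]
width: 0.0615
```

```bash
python3 -c "
from h import *
goal(1,.09)
look(6)"
```

```text
t 4.45 pos [0.4694 0.1545 0.0935] w 0.0615 F [-0.9  0.1  1.5] tq [0.13 0.18 0.02]
shift mm (tool) [0.4 0.9 3.5] turn [ 0.04  0.02 -0.09]
now fwd 1.293393407664145 lat -0.9044200578577064 j [ 0.25  0.4   1.91 -0.23  0.69 -0.64]
```

View pics/c6.png

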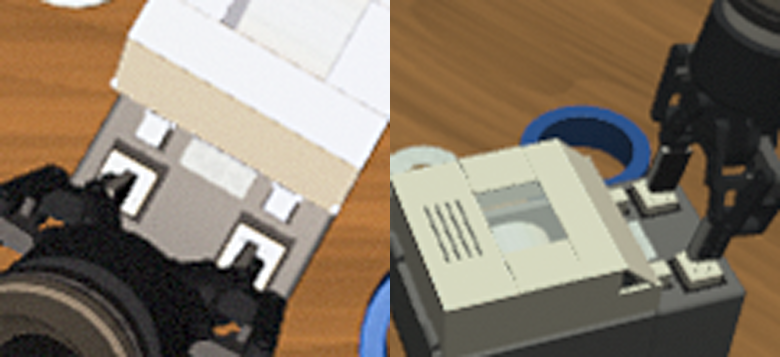

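carry_out(increments=[[[1.5,0,2,0,0,0],[1.5,0,2,0,0,0],[0,0,0,0,0,0]]])

```text
time: 4.92
tool_pos: [0.4672, 0.1558, 0.089]
ee_rot: [0.746, 2.842, -0.077]
wrist_force: [-3.4, 2.5, 5.4]
width: 0.0614
```

carry_out(increments=[[[1,0,2,0,0,0],[0,0,0,0,0,0]]])

```text
time: 5.18
tool_pos: [0.4662, 0.1563, 0.0868]
ee_rot: [0.747, 2.842, -0.077]
wrist_force: [-5.9, 4.9, 7.5]
width: 0.0616
```

```bash
python3 -c "
from h import *
goal(1,.09)
look(7)"
```

```text
t 5.17 pos [0.4662 0.1563 0.0868] w 0.0616 F [-5.9  4.9  7.5] tq [0.65 0.88 0.05]
shift mm (tool) [-4.5  1.  -2.3] turn [ 0.03 -0.06 -0.1 ]
now fwd 4.937046886581588 lat -0.9441358580172069 j [ 0.26  0.41  1.92 -0.23  0.68 -0.63]
```

View pics/c7.png

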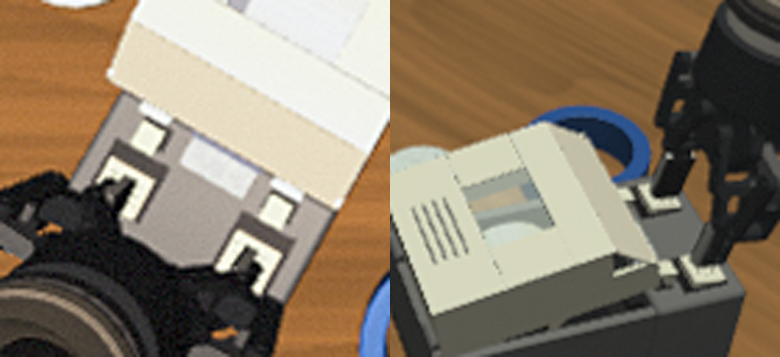

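The cover is already rising. I'll press slightly firmer, then hold.

carry_out(increments=[[[0.5,0,1.5,0,0,0],[0,0,0,0,0,0],[0,0,0,0,0,0],[0,0,0,0,0,0],[0,0,0,0,0,0]]])

```text
time: 5.9
tool_pos: [0.4658, 0.1566, 0.0858]
ee_rot: [0.747, 2.842, -0.077]
wrist_force: [-10.0, 5.9, 13.9]
width: 0.0618
```

carry_out(increments=[[[0,0,0,0,0,0],[0,0,0,0,0,0],[0,0,0,0,0,0],[0,0,0,0,0,0],[0,0,0,0,0,0]]])

```text
time: 6.52
tool_pos: [0.4658, 0.1566, 0.0858]
ee_rot: [0.747, 2.842, -0.077]
wrist_force: [-8.7, 4.5, 13.8]
width: 0.0615
```

```bash
python3 -c "
from h import *
goal(1,.09)
look(8)"
```

```text
t 6.53 pos [0.4658 0.1566 0.0858] w 0.0615 F [-8.7  4.5 13.8] tq [ 0.68  1.38 -0.05]
shift mm (tool) [-5.2  0.9 -3.2] turn [ 0.04 -0.06 -0.11]
now fwd 5.442454952593821 lat -0.916535607467746 j [ 0.26  0.41  1.92 -0.23  0.67 -0.62]
```

View pics/c8.png

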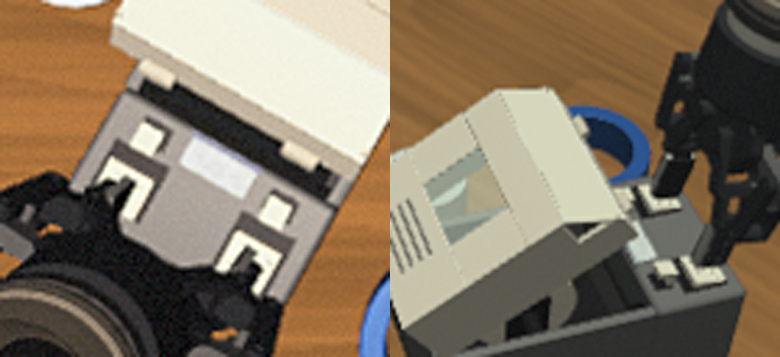

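The cover is about 0.4 rad open and the keys are at their stops (14 N in total). I'll keep holding.

carry_out(increments=[[[0,0,0,0,0,0],[0,0,0,0,0,0],[0,0,0,0,0,0],[0,0,0,0,0,0],[0,0,0,0,0,0]]])

```text
time: 7.25
tool_pos: [0.4658, 0.1566, 0.0858]
ee_rot: [0.747, 2.842, -0.077]
wrist_force: [-10.7, 5.8, 14.1]
width: 0.0614
```

carry_out(increments=[[[0,0,0,0,0,0],[0,0,0,0,0,0],[0,0,0,0,0,0],[0,0,0,0,0,0],[0,0,0,0,0,0]]])

```text
time: 7.88
tool_pos: [0.4658, 0.1566, 0.0858]
ee_rot: [0.747, 2.842, -0.077]
wrist_force: [-9.2, 5.1, 13.1]
width: 0.0615
```

carry_out(increments=[[[0,0,0,0,0,0],[0,0,0,0,0,0],[0,0,0,0,0,0],[0,0,0,0,0,0],[0,0,0,0,0,0]]])

```text
time: 8.5
tool_pos: [0.4658, 0.1566, 0.0858]
ee_rot: [0.747, 2.842, -0.077]
wrist_force: [-9.2, 5.9, 14.0]
width: 0.0611
```

carry_out(increments=[[[0,0,0,0,0,0],[0,0,0,0,0,0],[0,0,0,0,0,0],[0,0,0,0,0,0],[0,0,0,0,0,0]]])

```text
time: 9.12
tool_pos: [0.4658, 0.1566, 0.0858]
ee_rot: [0.747, 2.842, -0.077]
wrist_force: [-9.5, 5.3, 13.8]
width: 0.0613
```

```bash
python3 -c "
from h import *
goal(1,.09)
look(9)"
```

```text
t 9.12 pos [0.4658 0.1566 0.0858] w 0.0613 F [-9.5  5.3 13.8] tq [0.72 1.3  0.01]
shift mm (tool) [-5.2  0.9 -3.2] turn [ 0.04 -0.06 -0.11]
now fwd 5.4255427376706375 lat -0.9041941235747432 j [ 0.26  0.41  1.92 -0.23  0.67 -0.62]
```

carry_out(increments=[[[0,0,0,0,0,0],[0,0,0,0,0,0],[0,0,0,0,0,0],[0,0,0,0,0,0],[0,0,0,0,0,0]]])

```text
time: 9.85
tool_pos: [0.4658, 0.1566, 0.0858]
ee_rot: [0.747, 2.842, -0.077]
wrist_force: [-8.4, 5.2, 14.5]
width: 0.0615
```

```bash
python3 -c "
from h import *
look(10)
print(np.abs(cv2.imread('pics/c9.png').astype(int)-cv2.imread('pics/c10.png')).max(2).__gt__(40).sum())"
```

```text
0
```

View pics/c10.png

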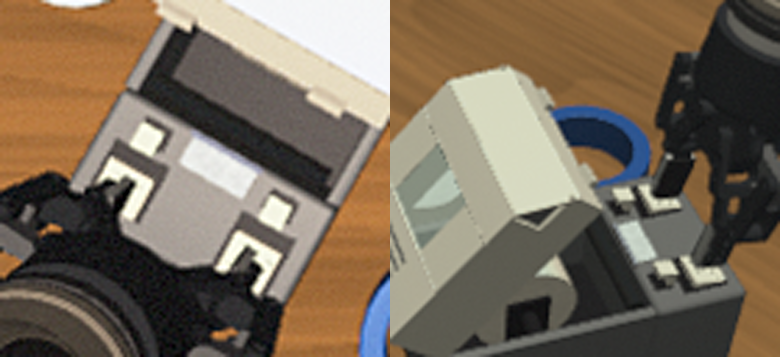

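The picture has stopped changing. Before letting go I'll check the angle against the stop.

```bash
python3 -c "
from h import *
s=cam('scene'); O=M+PX*.084; k=4; x0,y0=250,110
im=cv2.resize(s['im'][y0:y0+150,x0:x0+150],None,fx=k,fy=k)
for th,col in((.6,(255,255,0)),(.85,(255,0,0))):
  for y in(-.062,.062):
    p=O+PX*(.1-.145*np.cos(th))+PY*y; p[2]=.092+.145*np.sin(th)
    q=(proj(s,p)[0]-[x0,y0]+.5)*k; print(th,y,q); cv2.circle(im,(int(q[0]),int(q[1])),4,col,-1)
save(s,'ang.png',im)"
```

```text
0.6 -0.062 [288.5849135  150.51824755]
0.6 0.062 [394.78803543 339.63593132]
0.85 -0.062 [242.46764518 114.50841247]
0.85 0.062 [347.29466116 306.09530084]
```

View pics/ang.png

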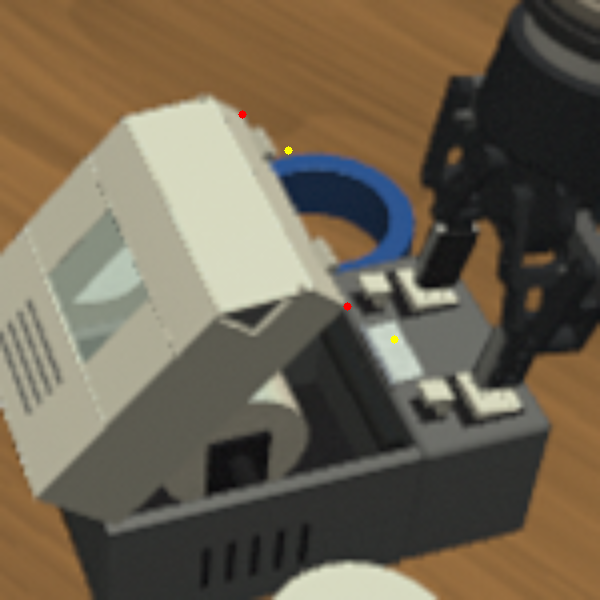

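The cover's lower front corner, at (347,305), falls on the red 0.85 rad mark, so it is at its stop. Now I'll back off along the tool axis, which leans away from the cover.

carry_out(increments=[[[0,0,-6,0,0,0],[0,0,-15,0,0,0],[2,0,-20,0,0,0],[4,0,-25,0,0,0],[4,0,-25,0,0,0]]])

```text
time: 10.62
tool_pos: [0.4417, 0.1698, 0.1727]
ee_rot: [0.747, 2.841, -0.078]
wrist_force: [0.1, -0.3, -0.1]
width: 0.0614
```

carry_out(increments=[[[0,0,0,0,0,0],[0,0,0,0,0,0],[0,0,0,0,0,0],[0,0,0,0,0,0]]])

```text
time: 11.12
tool_pos: [0.4418, 0.1696, 0.1714]
ee_rot: [0.747, 2.842, -0.078]
wrist_force: [0.7, -0.3, 0.2]
width: 0.0614
```

```bash
python3 -c "
from h import *
goal(1,.2)
s=cam('scene'); t=cam('top')
save(s,'end.png',np.hstack([s['im'][60:360,200:580-20],t['im'][120:420,100:440]]))"
```

```text
t 11.12 pos [0.4418 0.1696 0.1714] w 0.0614 F [ 0.7 -0.3  0.2] tq [ 0.04  0.08 -0.03]
shift mm (tool) [-37.    1.3 -21.4] turn [-0.03 -0.03 -0.1 ]
now fwd 32.74354744186518 lat -1.2621577763610567 j [ 0.31  0.25  1.86 -0.2   0.9  -0.64]
```

View pics/end.png

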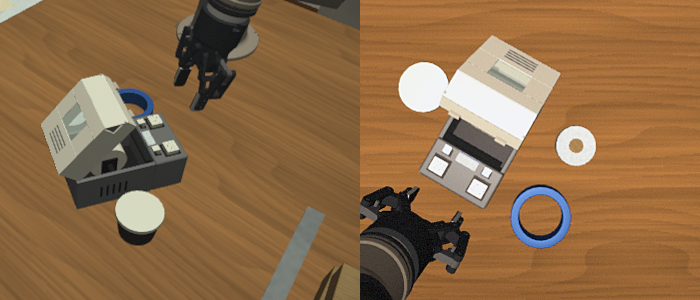

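The cover stands open, both keys are back up, the gripper is clear, and the tub, spare roll and tape are where they were.

```bash
python3 -c "
from h import *
ctrl.sign_off()"
```

```text
the job is handed in; nothing more can be done
```

The printer cover is open at its stop and the job is handed in, at about 11 s of the 32 s allowed. I pressed both release keys together, one fingertip on each. I held them at their stops with about 14 N vertical (17–18 N in all) while the spring raised the cover, then backed straight off.

- **Cover:** before I let go, two pictures about 0.7 s apart showed no movement. Its lower front corner lay on the point worked out for 0.85 rad.
- **After release:** the cover stayed open, both keys came back up, and the wrist force was near zero. By eye, the tape, spare roll and tub had not moved.
- **Disagreements:** the two views disagreed by about 2 mm on where the keys were. The fingertips were thinner and stood a little farther back than I had assumed, so I opened the jaws to 61 mm before pressing. While I held the keys there was also a sideways force of about 10 N towards the printer's front, more than the tilt of the pads should give; I did not find out why.

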